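# Ram a dried clay plug out of an extruder barrel

### The job

Clear the clamped extruder barrel: take the wooden rammer from its rest, slide it nose first into the open near end of the barrel, and push the dried clay plug right out of the far end into the scrap tray. The barrel sits a little askew in its clamp and its thin wall marks easily, so feel the rammer into line and keep its load against the barrel light. Then draw the rammer out and lay it back in its rest, leaving the barrel's end cap, the die and the tray where they are.

Things in the scene. Friction and masses are not known exactly. Their poses are not given: they have to be found in the camera images.
- rammer: Wooden rod with a squared grip at one end, 0.10 to 0.16 kg, balanced 64 mm ahead of the grip. Origin: centre of the grip; x along the rod to the nose, z up as it lies. The grip, 60 mm long (x -30 to 30), 26 wide (y), 31 high (z), is the place to hold it from above. The round rod, 31 mm in diameter, goes on to x = 189 mm; the last 16 mm taper to a blunt nose 11 mm across at x = 205 mm.
- rammer_tip (a point): The centre of the rammer's nose, 205 mm ahead of the rammer's origin along its x axis.
- rammer_mid (a point): A point on the rammer's axis, 115 mm ahead of its origin along x; it lies over the middle of the rest when the rammer is put away.
- clamp: Wooden bench clamp, fixed. Origin: on the table below the nominal centre of the barrel's near mouth; x the nominal way of pushing (near mouth to far end and tray), z up. Base board 18 mm thick, 110 mm wide, x from 34 to 126 mm; saddle block 34 mm long, 82 wide, 85 high at x = 110 mm, wing nuts to 100 mm. The rammer bearing on barrel or clamp with over 20 N (all contacts summed) marks them.
- saddle (a point): Centre of the rubber-lined strap that alone holds the aluminium extruder barrel: clamp x = 110, y = 0, z = 85 mm. The bore axis always passes through it, but about it the barrel sits askew, differently at each start: by up to 3.7 degrees to either side, and its long free end sags by up to 3.7 degrees. This is not measured: see it or feel it. The barrel does not give.
- mouth (a point): NOMINAL centre of the barrel's near mouth: clamp x = 0, y = 0, z = 85 mm (the real one is up to 7 mm to either side and up to 7 mm lower). Barrel: tube 150 mm long, open at both ends (far end at x = 150 mm), bore 34, outside 41 mm in diameter. A rammer held by its grip gives: its nose, pushed aside by the bore, answers with some 2 to 4 N per mm.
- plug: Plug of hard dried clay, 40 mm long, 33 mm across its middle and 27 at its ends, 0.06 kg. Origin: its centre, x along it. It starts in the barrel, its near face 80 to 100 mm in from the near mouth, and sticks: it moves under a push of 10 to 20 N all along the bore. It drops out of the far end when the rammer's nose is 125 to 145 mm inside the near mouth.
- tray: The grey plastic scrap tray standing under the far end of the barrel, 190 mm (x) by 170 mm (y), 45 mm high, wall and floor 4 mm, 1.2 kg, loose. Its origin is the centre of its underside.
- rest: The rammer's rest, dark wood, fixed: base 150 by 70 mm, two 45-degree V notches at x = -55 and 55 mm, 60 mm wide at their tops, 68 mm above the table. Origin: centre of its underside, x along the cradle. A rammer lying in both notches has its axis 60 mm above the origin. At the start it lies along x, its grip overhanging at x about -112 mm.
- cap: The barrel's unscrewed end cap, an aluminium ring 57 mm across and 18 mm high, lying beside the clamp. Origin: centre of its underside.
- die: An extruder die, a steel disc 40 mm across and 5 mm thick with a hole, lying beside the clamp. Origin: centre of its underside.

How it is judged:
On the way, in this order (a step that is already met when the one before it is completed fails the run):
1. the rammer is lifted out of its rest (z of rammer in the frame of rest above 0.08 m), for 0.1 s.
2. the plug is pushed out of the barrel's far end by the rammer, which stands in the bore from the near end (x of plug in the frame of clamp above 0.155 m and x of rammer_tip in the frame of clamp above 0.12 m and y of rammer_tip in the frame of clamp between -0.012 and 0.012 m and z of rammer_tip in the frame of clamp between 0.073 and 0.097 m), for 0.1 s.
At the end, for the whole second after the job is handed in: the plug lies still in the scrap tray; the rammer lies still in both notches of its rest, its middle within 35 mm lengthwise and 10 mm sideways of the middle of the rest, within 10 mm of its seated height and along the rest within 0.15 rad (x of plug in the frame of tray between -0.095 and 0.095 m and y of plug in the frame of tray between -0.085 and 0.085 m and z of plug in the frame of tray below 0.045 m and linear speed of each of plug, rammer below 0.03 m/s and x of rammer_mid in the frame of rest between -0.035 and 0.035 m and y of rammer_mid in the frame of rest between -0.01 and 0.01 m and z of rammer_mid in the frame of rest between 0.05 and 0.07 m and angle between the x axis of rammer and the x axis of rest, either way round below 0.15 rad); the robot touches nothing.
It fails at once if the rammer bears on the barrel or its clamp with more than 20 N (contact force between rammer and clamp above 20 N).
It fails at once if the end cap, the die (20 mm) or the tray (30 mm) is shoved from its place (distance of any of cap, die from where it was at the start of the episode above 0.02 m or distance of tray from where it was at the start of the episode above 0.03 m).
It also fails if it takes over 72 s, if anything falls off the work surface, if the arm or the gripper's body presses on something with over 40 N, if the wrist force passes 120 N, or if a joint passes its speed limit or range.

### The arm

A 6-joint arm with a two-finger parallel gripper is mounted at the origin on the work surface. World frame = base frame: x ahead of the robot, y to its left, z up, the work surface at z = 0. Lengths are in m, angles in rad, forces in N, time in s.
With the tool pointing down it reaches from about 0.35 to 0.775 m from the base axis. Payload 5.5 kg.
Tool frame: the origin (TCP) lies midway between the tips of the shut fingers; the grasp point (between the pads) lies 19 mm behind it (manip.grip_depth is the distance from the TCP to the grasp point, in m); z points along the fingers, y is the direction in which the jaws open and shut (so a half turn about z gives the same grasp; the last joint's range is limited). The gripper opens to 85 mm and grips with 20 to 120 N. Pads are 22 mm wide; open, the fingers measure 114 mm over their backs; the gripper's body (76 mm by 85 mm) begins 54 mm behind the grasp point. The pads swing forward as they close: fully open they stand 13 mm farther back than shut.
Start: joints at [-1.464, 0.313, 0.046, 1.304, 0, 1.431], TCP at [0.14, -0.558, 0.204] pointing down, gripper open.
Joint ranges: [-2.76, 2.76], [-0.86, 1.69], [-1.03, 1.26], [-2.2, 2.34], [-1.47, 1.5], [-3.14, 3.14]. Speed limits (rad/s): [2.57, 2.57, 3.14, 3.14, 3.14, 3.14].

### API

Orientations are given as a rotation vector (axis times angle).
In Python, from bench import manip, eyes gives the robot as it stands. The module is installed in compiled form; this text tells all that it offers.
- The arm moves only by the tool carry_out, never from a script. Its argument "steps" is a list of rows, each a list of 7 numbers: the shift along the tool's x, y, z in units of 200 mm (1.0 is 200 mm), then the turn, a rotation vector about the tool's x, y, z in units of 2 rad (1.0 is 2 rad), then the closure in counts, from 0 (fully open) to 255 (shut). A call has 1 to 12 rows; each row is the pose to reach, as a shift and turn from the pose commanded when the call began, along the tool's axes at that moment; what a row does not reach only later rows make up. A row lasts 1/12 s, in which the tool goes at most 41.7 mm and 7.16 degrees, less where a joint would pass 70% of its speed; a pose out of reach is approached as far as the arm can. A call with a number of a shift or a turn outside -1 to 1 is refused whole. A call with a gripper value outside its range is refused whole. The fingers move at their own pace and stop on an object; "force" is the grip in N (left out, the last holds). Time passes only in rows, so rows that repeat a pose let the fingers close. It gives the time, the measured TCP pose, the force and the opening at its end, in the units of the state.
- manip.sense(): the state, without advancing time (a new reading comes with each control period).
- eyes.get_image(name): name is "scene" or "side" or "wrist"; returns a dict with "img" (420x560x3 uint8, red, green, blue), "fx", "fy", "cx", "cy" (pixels), "cam_to_world" (4x4, takes a point from camera to world coordinates). Camera axes: x right, y up, looking along -z (the intrinsics and any distortion apply to the point x, -y, -z); pixel columns grow to the right and rows downward; lengths in m; the calibration is good to about 2 mm. The wrist camera is an equidistant fisheye: a pixel r from the principal point sees the ray r / f radians off the axis. A picture is of the moment at which its call begins. There is no depth.
- manip.hand_in(): hands the job in, once; it reports no verdict.
The state is a dict: "time": time; "joint_positions": joint angles; "qd": joint speeds; "joint_torque": joint torques, N m; "eef_pos": TCP position; "tool_rot": TCP orientation; "force": force on the tool from outside, world axes, zero at the start; "torque": the same for the moment, N m; "grip_width": finger opening in m.
Only numpy, scipy, OpenCV 4.12 (cv2) and the standard library are available. Lean on these libraries where they do the work, as an engineer would, in place of code of your own. Each camera call takes 0.05 s, during which the arm holds its last target. There are 200 camera calls.

## Working session

There is one attempt and no reset: what is moved stays moved. The work goes in short steps, Python scripts to look and compute and a tool call to move; the robot and the scene stay as the last step left them, time stands still between calls to the robot, and variables do not carry over. Pictures are saved under pics/ and viewed, about 8 in all and at most 12, crops included, and the job is handed in when it is done.

Besides the shell and the picture viewer there is one more tool, called after ">>>" by a JSON object that holds its "op" and its "data". carry_out: Moves the arm, as the interface text tells. Shifts and turns lie within -1 to 1; 1 stands for 200 mm of shift or 2 rad of turn. Its arguments: {"type":"object","properties":{"steps":{"type":"array","items":{"type":"array","items":{"type":"number"}}},"force":{"type":"number"}},"required":["steps"]}

```bash
mkdir -p pics
python3 - <<'E'
from bench import manip, eyes
import cv2, pickle
d={}
for n in("scene","side","wrist"):
    d[n]=eyes.get_image(n); cv2.imwrite(f"pics/{n}0.png",d[n]["img"][:,:,::-1])
    print(n,d[n]["fx"],d[n]["fy"],d[n]["cx"],d[n]["cy"],d[n]["cam_to_world"].round(3).tolist(),[k for k in d[n]])
pickle.dump(d,open("d0.pkl","wb"))
print(manip.sense(), manip.grip_depth)
E
```

```text
scene 464.76436444793706 464.76436444793706 278.2320479770726 208.8229997261024 [[-0.017, -0.852, 0.524, 1.032], [1.0, -0.02, -0.001, -0.002], [0.012, 0.523, 0.852, 0.857], [0.0, 0.0, 0.0, 1.0]] ['img', 'fx', 'fy', 'cx', 'cy', 'cam_to_world']
side 413.1018368924494 413.1018368924494 282.14494896811385 210.34257393807607 [[-1.0, 0.018, -0.025, 0.546], [-0.03, -0.782, 0.623, 0.62], [-0.008, 0.623, 0.782, 0.848], [0.0, 0.0, 0.0, 1.0]] ['img', 'fx', 'fy', 'cx', 'cy', 'cam_to_world']
wrist 325.19226210127806 325.19226210127806 276.9345511007441 208.32358744301112 [[0.246, 0.915, 0.319, 0.222], [-0.969, 0.233, 0.078, -0.536], [-0.003, -0.328, 0.945, 0.372], [0.0, 0.0, 0.0, 1.0]] ['img', 'fx', 'fy', 'cx', 'cy', 'cam_to_world']
{'time': 0.15, 'joint_positions': array([-1.46360903e+00,  3.13866892e-01,  4.52465325e-02,  1.30361728e+00,
       -1.35756154e-05,  1.43121458e+00]), 'qd': array([-0.00092845, -0.00235222,  0.00436471,  0.00171262, -0.0008875 ,
       -0.00031573]), 'joint_torque': array([ 1.80374955e-03, -4.81065702e+01,  2.98814106e+01,  1.39428742e-02,
       -1.79163426e-04,  1.00568070e-05]), 'eef_pos': array([ 0.14040682, -0.55715335,  0.20279426]), 'tool_rot': array([-3.11627919e+00, -3.86463773e-01, -1.53402833e-05]), 'force': array([-0.62791356,  0.23010359, -1.27151281]), 'torque': array([-0.02186716, -0.04516969,  0.0180947 ]), 'grip_width': 0.08536522025935268} 0.0187
```

View pics/scene0.png

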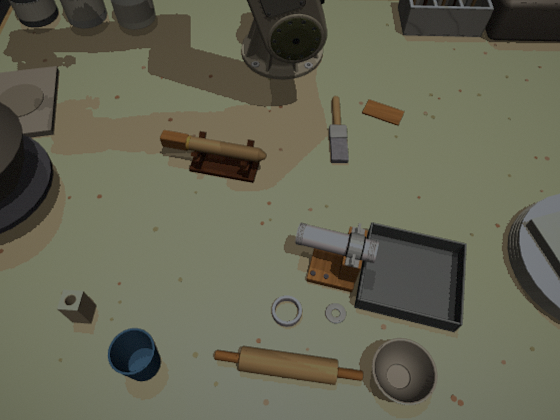

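View pics/side0.png

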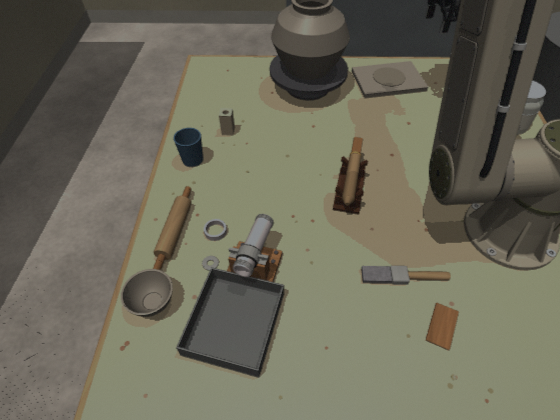

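The scene view shows the rammer at (165..265,140..155) with its grip at the left (-y), the barrel from mouth (303,235) to far end (375,250), the tray at (410,275), the cap at (287,310) and the die at (336,313). The side view agrees. Next I'll view enlarged crops for picking points.

```bash
cat > h.py <<'E'
import numpy as np, cv2, pickle
def ray(d,u,v,fish=False):
    x=(u-d["cx"])/d["fx"]; y=(v-d["cy"])/d["fy"]
    if fish:
        r=np.hypot(x,y); s=np.sin(r)/max(r,1e-9); p=np.array([x*s,-y*s,-np.cos(r)])
    else: p=np.array([x,-y,-1.])
    M=d["cam_to_world"]; q=M[:3,:3]@p
    return M[:3,3],q/np.linalg.norm(q)
def plane(d,u,v,z,fish=False):
    o,q=ray(d,u,v,fish); return o+q*(z-o[2])/q[2]
def tri(*rs):
    A=sum(np.eye(3)-np.outer(q,q) for o,q in rs); b=sum((np.eye(3)-np.outer(q,q))@o for o,q in rs)
    p=np.linalg.solve(A,b); return p,[round(1e3*np.linalg.norm((np.eye(3)-np.outer(q,q))@(p-o)),1) for o,q in rs]
def crop(img,u,v,w,h,s,g=1.8):
    c=img[v:v+h,u:u+w,::-1]; c=cv2.resize(c,None,fx=s,fy=s,interpolation=cv2.INTER_CUBIC)
    c=np.clip(c*g,0,255).astype(np.uint8)
    for k in range(0,w,10): cv2.putText(c,str(u+k),(k*s,8),0,.3,(0,255,255)); cv2.line(c,(k*s,9),(k*s,14),(0,255,255))
    for k in range(0,h,10): cv2.putText(c,str(v+k),(0,k*s+4),0,.3,(0,255,255)); cv2.line(c,(20,k*s),(25,k*s),(0,255,255))
    return c
E
python3 - <<'E'
from h import *
d=pickle.load(open("d0.pkl","rb"))
S,T=d["scene"]["img"],d["side"]["img"]
a=np.vstack([np.hstack([crop(S,290,215,100,75,4),crop(T,205,205,100,75,4)]),np.hstack([crop(S,155,120,120,75,4)[:, :480][:300,:400] if 0 else crop(S,155,115,116,75,4)[:, :400],crop(T,320,130,80,90,4)[:300,:].copy() if 0 else cv2.resize(crop(T,320,130,100,90,4),(400,300)) ])])
cv2.imwrite("pics/c1.png",a)
E
```

```text
(no output)
```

View pics/c1.png

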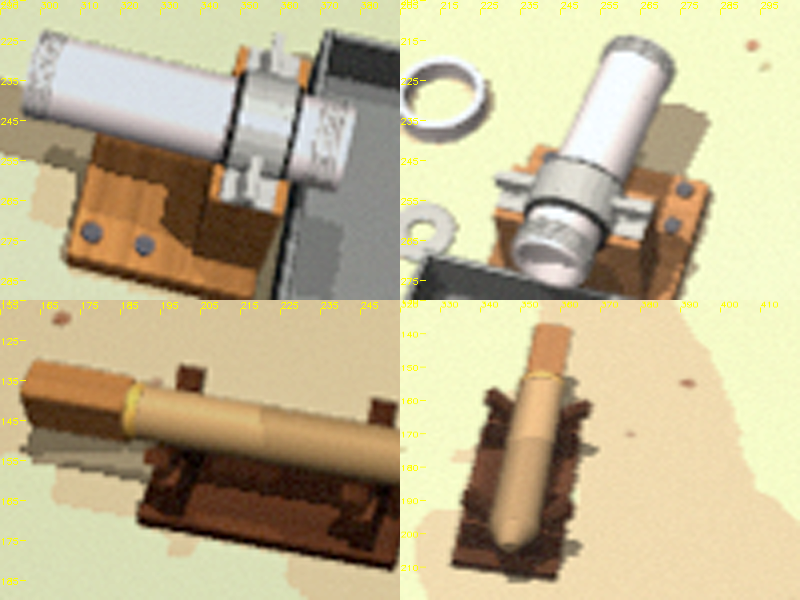

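Top crops: the barrel is seen from both sides, with its axis in scene running from about (298.5,233) to (375,253) and a slight yaw. Bottom crops: the grip's top corners are at (164.5,130), (160.5,137), (190,133.7) and (186,140), and the nose is near (265,154).

Run:
```python
from h import *
from scipy.spatial.transform import Rotation as R
d=pickle.load(open("d0.pkl","rb"));S,T=d["scene"],d["side"]
g=np.mean([plane(S,u,v,.0755) for u,v in[(164.5,130),(160.5,137),(190,133.7),(186,140)]],0)
g2=np.mean([plane(T,u,v,.0755) for u,v in[(354,137.3),(363,137.3),(352,152),(361.5,152.5)]],0)
n=plane(S,265,154,.06); n2,e=tri(ray(S,265,154),ray(T,348,204))
print("grip",g,g2,"nose",n,n2,e, np.linalg.norm((n-g)[:2]),np.degrees(np.arctan2(*(n-g)[[1,0]])))
# barrel axis: edges
def pl(D,e1,e2):
    def nrm(a,b):
        k=np.cross(ray(D,*a)[1],ray(D,*b)[1]); return k/np.linalg.norm(k)
    k=nrm(*e1)+nrm(*e2); return D["cam_to_world"][:3,3],k/np.linalg.norm(k)
o1,k1=pl(S,((304,223.5),(349,233.5)),((299,243.5),(340,253)))
o2,k2=pl(T,((256,217),(240.5,247)),((270.5,222),(257.5,253)))
a=np.cross(k1,k2);a/=np.linalg.norm(a); a*=np.sign(a[1])
p=np.linalg.solve(np.array([k1,k2,[0,1,0]]),[k1@o1,k2@o2,0.1])
print("axis",p,a,"elev",np.degrees(np.arcsin(a[2])),"az",np.degrees(np.arctan2(a[1],a[0])))
# base board corner points on z=.018 plane (scene)
for u,v in[(313.5,251),(307,280),(353,290)]: print("board",plane(S,u,v,.018))
print("cap",plane(S,287,310,.018),"die",plane(S,336,313,.005))
st=np.array([-3.11627919e+00, -3.86463773e-01,0]);print(R.from_rotvec(st).as_matrix().round(3))
print("mouth",plane(S,298.5,233.5,.085), "sad",plane(S,290+265/4,215+110/4,.107),"far",plane(S,290+345/4,215+135/4,.085))
```

```text
grip [ 0.3690922  -0.22873002  0.0755    ] [ 0.37053637 -0.22947448  0.0755    ] nose [ 0.40371272 -0.0321652   0.06      ] [ 0.40774639 -0.03107073  0.06254112] [np.float64(1.9), np.float64(1.9)] 0.19959035193961375 80.01107246727129
axis [0.62876686 0.1        0.09205749] [0.2716999  0.95885165 0.08235704] elev 4.72406165287725 az 74.17940850224504
board [0.61449783 0.07144832 0.018     ]
board [0.67731415 0.05740691 0.018     ]
board [0.69597448 0.1453407  0.018     ]
cap [0.73832072 0.01905776 0.018     ] die [0.73770681 0.11224814 0.005     ]
[[ 0.97   0.244 -0.   ]
 [ 0.244 -0.97   0.001]
 [ 0.    -0.001 -1.   ]]
mouth [0.61172585 0.0380499  0.085     ] sad [0.63987677 0.14178954 0.107     ] far [0.6405789 0.1823004 0.085    ]
```

>>> {"op": "carry_out", "data": {"steps": [[0.76,-0.655,0.1,0,0,-0.288,0],[0.76,-0.655,0.1,0,0,-0.288,0],[0.76,-0.655,0.1,0,0,-0.288,0],[0.76,-0.655,0.1,0,0,-0.288,0],[0.76,-0.655,0.1,0,0,-0.288,0],[0.76,-0.655,0.1,0,0,-0.288,0],[0.76,-0.655,0.1,0,0,-0.288,0]], "force": 100}}

```text
time: 0.73
eef_pos: [0.2567, -0.3916, 0.1834]
tool_rot: [-2.877, -1.261, 0.0]
force: [-1.3, -0.6, 0.4]
grip_width: 0.0855
```

```bash
cat > go.py <<'E'
import sys,numpy as np
from scipy.spatial.transform import Rotation as R
from bench import manip
def rot(yaw,pitch=0): # tool x along rammer dir (deg), pitch up
    y,p=np.radians([yaw,pitch]); x=np.array([np.cos(y)*np.cos(p),np.sin(y)*np.cos(p),np.sin(p)])
    j=np.array([np.sin(y),-np.cos(y),0]); return R.from_matrix(np.array([x,j,np.cross(x,j)]).T)
def delta(p,Rt,s=None):
    s=s or manip.sense(); R0=R.from_rotvec(s["tool_rot"])
    sh=R0.inv().apply(np.array(p)-s["eef_pos"])/.2; t=(R0.inv()*Rt).as_rotvec()/2
    return np.r_[sh,t].round(4)
if __name__=="__main__":
    a=list(map(float,sys.argv[1:])); s=manip.sense()
    x=R.from_rotvec(s["tool_rot"]).as_matrix()[:,0]
    print("t",s["time"],"pos",s["eef_pos"].round(4),"yaw",np.degrees(np.arctan2(x[1],x[0])).round(2),"pitch",np.degrees(np.arcsin(x[2])).round(2),"F",s["force"].round(2),"T",s["torque"].round(2),"w",s["grip_width"].round(4),"q",s["joint_positions"].round(2))
    if a: print(delta(a[:3],rot(*a[3:]),s).tolist())
E
python3 go.py .365 -.229 .13 79.5
```

```text
Traceback (most recent call last):
  File "go.py", line 14, in <module>
    print("t",s["time"],"pos",s["eef_pos"].round(4),"yaw",np.degrees(np.arctan2(x[1],x[0])).round(2),"pitch",np.degrees(np.arcsin(x[2])).round(2),"F",s["force"].round(2),"T",s["torque"].round(2),"w",s["grip_width"].round(4),"q",s["joint_positions"].round(2))
                                                                                                                                                                                                       ^^^^^^^^^^^^^^^^^^^^^
AttributeError: 'float' object has no attribute 'round'
```

```bash
sed -i 's/s\["grip_width"\].round(4)/round(s["grip_width"],4)/' go.py; python3 go.py .368 -.229 .13 79.5
```

```text
t 0.7333 pos [ 0.2567 -0.3916  0.1834] yaw 47.33 pitch 0.0 F [-1.3  -0.59  0.38] T [-0.04  0.    0.03] w 0.0855 q [-1.16  0.12 -0.25  1.2  -0.    1.15]
[0.975, -0.1419, 0.2672, -0.0002, -0.0001, -0.2808]
```

>>> {"op": "carry_out", "data": {"steps": [[0.975,-0.142,0.267,0,0,-0.281,0],[0.975,-0.142,0.267,0,0,-0.281,0],[0.975,-0.142,0.267,0,0,-0.281,0],[0.975,-0.142,0.267,0,0,-0.281,0],[0.975,-0.142,0.267,0,0,-0.281,0],[0.975,-0.142,0.267,0,0,-0.281,0],[0.975,-0.142,0.267,0,0,-0.281,0],[0.975,-0.142,0.267,0,0,-0.281,0]]}}

```text
time: 1.4
eef_pos: [0.3679, -0.2323, 0.1302]
tool_rot: [2.419, 2.004, -0.001]
force: [-0.2, -0.1, 0.1]
grip_width: 0.0854
```

```bash
python3 go.py .368 -.229 .041 79.5
python3 - <<'E'
from h import *
from bench import eyes
d=eyes.get_image("wrist"); pickle.dump(d,open("w1.pkl","wb"))
cv2.imwrite("pics/w1.png",np.clip(cv2.resize(d["img"][:,:,::-1],(800,600))*1.7,0,255).astype(np.uint8))
E
```

```text
t 1.4 pos [ 0.3679 -0.2323  0.1302] yaw 79.28 pitch -0.05 F [-0.25 -0.14  0.12] T [ 0.02 -0.06  0.05] w 0.0854 q [-0.75  0.08 -0.43  1.06 -0.    1.01]
[0.0165, -0.0025, 0.4461, 0.0001, 0.0004, -0.0019]
```

View pics/w1.png

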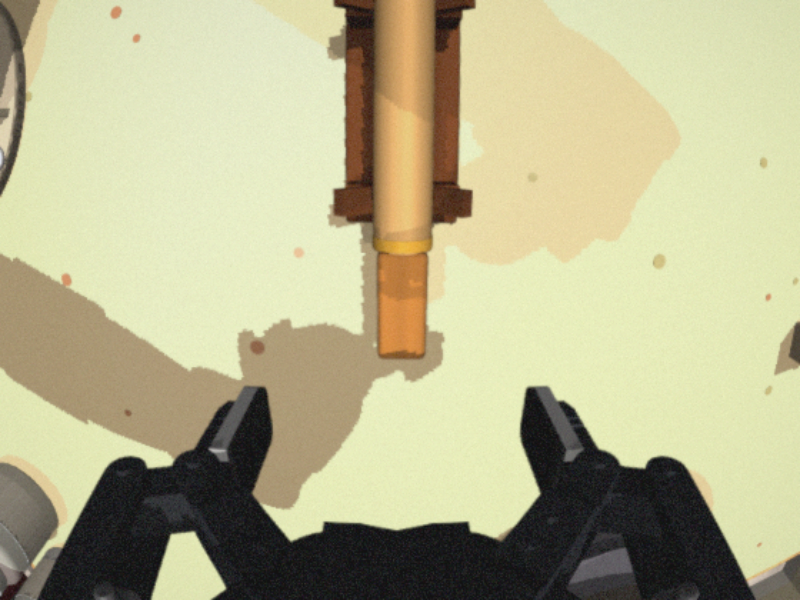

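The wrist view shows the grip's top face at corners (378,253), (427,253), (377,357) and (426,357) in the enlarged picture, nearly centred between the fingers and parallel to tool x.

Run:
```python
from h import *
d=pickle.load(open("w1.pkl","rb"))
P=lambda u,v,z: plane(d,u*.7,v*.7,z,True)
c=[P(u,v,.0755) for u,v in[(378,253),(427,253),(377,357),(426,357)]]
g=np.mean(c,0); dr=(c[0]+c[1]-c[2]-c[3])[:2]/2
r=(P(377,2,.06)+P(434,2,.06))/2
print(g,np.linalg.norm(dr),np.degrees(np.arctan2(dr[1],dr[0])),"rod far",r,np.degrees(np.arctan2(*(r-g)[[1,0]])))
```

```text
[ 0.37099488 -0.23012198  0.0755    ] 0.05722648305239886 79.10605972601664 rod far [ 0.40181113 -0.0753628   0.06      ] 78.7383399539656
```

```bash
python3 go.py .371 -.230 .041 78.9
```

```text
t 1.45 pos [ 0.3678 -0.2328  0.1304] yaw 79.22 pitch -0.06 F [0.02 0.23 0.28] T [-0.05 -0.05 -0.01] w 0.0855 q [-0.75  0.08 -0.43  1.06 -0.    1.01]
[0.017, 0.0131, 0.4471, 0.0003, 0.0005, 0.0028]
```

>>> {"op": "carry_out", "data": {"steps": [[0.017,0.013,0.15,0,0,0.0028,0],[0.017,0.013,0.3,0,0,0.0028,0],[0.017,0.013,0.4,0,0,0.0028,0],[0.017,0.013,0.447,0,0,0.0028,0],[0.017,0.013,0.447,0,0,0.0028,0],[0.017,0.013,0.447,0,0,0.0028,255],[0.017,0.013,0.447,0,0,0.0028,255],[0.017,0.013,0.447,0,0,0.0028,255],[0.017,0.013,0.447,0,0,0.0028,255],[0.017,0.013,0.447,0,0,0.0028,255],[0.017,0.013,0.447,0,0,0.0028,255],[0.017,0.013,0.447,0,0,0.0028,255]], "force": 100}}

```text
time: 2.45
eef_pos: [0.3716, -0.2291, 0.0415]
tool_rot: [2.422, 1.998, -0.0]
force: [0.0, -1.3, 4.2]
grip_width: 0.0222
```

```bash
python3 go.py .371 -.230 .16 78.9
```

```text
t 2.45 pos [ 0.3716 -0.2291  0.0415] yaw 79.03 pitch -0.08 F [ 0.   -1.3   4.17] T [-0.22 -0.05 -0.04] w 0.0222 q [-0.74  0.17 -0.57  0.83 -0.    1.03]
[-0.006, -0.001, -0.5927, 0.0008, 0.0007, 0.0011]
```

>>> {"op": "carry_out", "data": {"steps": [[0,0,-0.1,0,0,0,255],[0,0,-0.25,0,0,0,255],[0,0,-0.42,0,0,0,255],[0,0,-0.6,0,0,0,255],[0,0,-0.65,0,0,0,255],[0,0,-0.65,0,0,0,255]]}}

```text
time: 2.95
eef_pos: [0.3725, -0.2297, 0.1736]
tool_rot: [2.419, 1.995, 0.001]
force: [0.4, 0.4, -1.7]
grip_width: 0.022
```

```bash
python3 go.py .52 -.08 .17 76
```

```text
t 2.95 pos [ 0.3725 -0.2297  0.1736] yaw 79.04 pitch -0.19 F [ 0.43  0.36 -1.69] T [-0.07 -0.02 -0.  ] w 0.022 q [-0.74  0.06 -0.35  1.16 -0.    1.03]
[0.8752, 0.5815, 0.018, 0.0026, 0.0016, 0.0265]
```

>>> {"op": "carry_out", "data": {"steps": [[0.15,0.1,0.02,0,0,0.026,255],[0.32,0.21,0.02,0,0,0.026,255],[0.49,0.33,0.02,0,0,0.026,255],[0.66,0.44,0.02,0,0,0.026,255],[0.8,0.53,0.02,0,0,0.026,255],[0.875,0.58,0.02,0,0,0.026,255],[0.875,0.58,0.02,0,0,0.026,255],[0.875,0.58,0.02,0,0,0.026,255]]}}

```text
time: 3.62
eef_pos: [0.517, -0.0774, 0.1641]
tool_rot: [-2.47, -1.936, 0.004]
force: [-1.8, 0.2, -1.7]
grip_width: 0.0221
```

```bash
python3 - <<'E'
from h import *
from bench import eyes
pickle.dump(eyes.get_image("wrist"),open("wA.pkl","wb"))
E
python3 go.py .71 -.11 .17 76
```

```text
t 3.6667 pos [ 0.5166 -0.0781  0.1646] yaw 76.1 pitch -0.02 F [-0.85 -0.99 -1.04] T [-0.07  0.06 -0.02] w 0.0219 q [-0.3   0.23 -0.16  1.18 -0.    1.51]
[0.0774, 0.9768, -0.0312, -0.002, 0.0002, 0.0009]
```

>>> {"op": "carry_out", "data": {"steps": [[0.01,0.13,-0.03,0,0,0,255],[0.02,0.3,-0.03,0,0,0,255],[0.04,0.48,-0.03,0,0,0,255],[0.06,0.66,-0.03,0,0,0,255],[0.07,0.82,-0.03,0,0,0,255],[0.077,0.93,-0.03,0,0,0,255],[0.077,0.977,-0.03,0,0,0,255],[0.077,0.977,-0.03,0,0,0,255],[0.077,0.977,-0.03,0,0,0,255]]}}

```text
time: 4.42
eef_pos: [0.7102, -0.1122, 0.1711]
tool_rot: [-2.475, -1.932, 0.003]
force: [-0.8, -0.4, -0.6]
grip_width: 0.022
```

```bash
python3 go.py
python3 - <<'E'
from h import *
from bench import eyes
pickle.dump(eyes.get_image("wrist"),open("wB.pkl","wb"))
a=[]
for n in "AB":
    im=pickle.load(open(f"w{n}.pkl","rb"))["img"]
    a.append(np.clip(im[:,:,::-1]*1.7,0,255).astype(np.uint8)[:300] )
b=[cv2.resize(x,(800,429))[:300] for x in a]
cv2.imwrite("pics/AB.png",np.vstack(b))
E
```

```text
t 4.4167 pos [ 0.7102 -0.1122  0.1711] yaw 75.94 pitch -0.01 F [-0.83 -0.39 -0.62] T [-0.02  0.01 -0.02] w 0.022 q [-0.27  0.62  0.45  1.4  -0.    1.55]
```

View pics/AB.png

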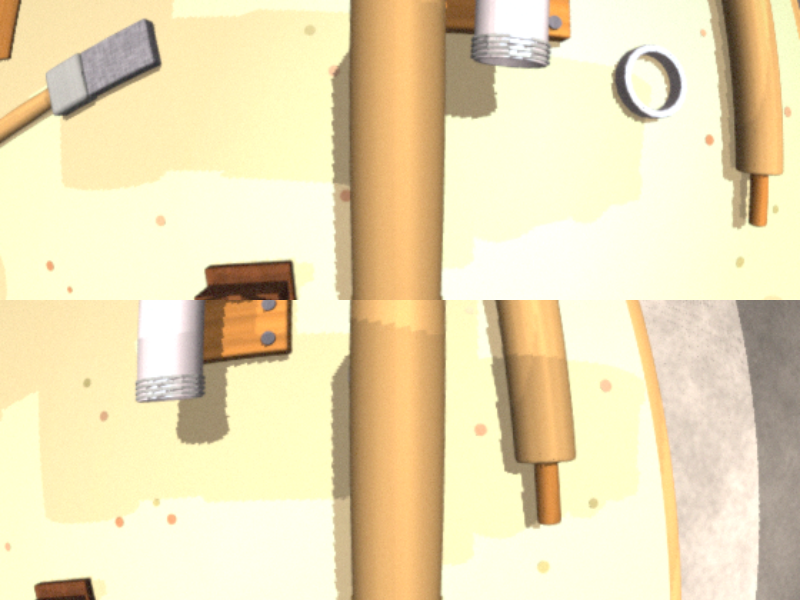

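A and B show the mouth rim: A spans (472,60)–(550,63), B spans (136,98)–(204,97), in 1.43x pixels. I'll take a pair further forward to see the strap and far end.

>>> {"op": "carry_out", "data": {"steps": [[0.1,0,0,0,0,0,255],[0.28,0,0,0,0,0,255],[0.46,0.0,0,0,0,0,255],[0.62,0.0,0,0,0,0,255],[0.7,0.0,0,0,0,0,255],[0.7,0,0,0,0,0,255],[0.7,0,0,0,0,0,255]]}}

```text
time: 5.05
eef_pos: [0.7443, 0.0257, 0.173]
tool_rot: [2.473, 1.937, -0.001]
force: [0.1, 0.4, -0.3]
grip_width: 0.022
```

```bash
python3 - <<'E'
from h import *
from bench import eyes
pickle.dump(eyes.get_image("wrist"),open("wC.pkl","wb"))
E
python3 go.py .54 .02 .17 76
```

```text
t 5.1 pos [0.7444 0.0245 0.173 ] yaw 76.04 pitch -0.05 F [ 0.25 -0.42 -0.95] T [-0.14 -0.02 -0.05] w 0.0221 q [-0.07  0.68  0.56  1.45 -0.    1.74]
[-0.2682, -0.9863, 0.0153, -0.0001, 0.0004, 0.0004]
```

>>> {"op": "carry_out", "data": {"steps": [[-0.03,-0.12,0,0,0,0,255],[-0.08,-0.3,0,0,0,0,255],[-0.13,-0.48,0,0,0,0,255],[-0.18,-0.66,0,0,0,0,255],[-0.22,-0.82,0,0,0,0,255],[-0.25,-0.93,0,0,0,0,255],[-0.268,-0.986,0,0,0,0,255],[-0.268,-0.986,0,0,0,0,255],[-0.268,-0.986,0,0,0,0,255]]}}

```text
time: 5.85
eef_pos: [0.5404, 0.0191, 0.1735]
tool_rot: [2.476, 1.931, 0.001]
force: [0.7, 0.2, -1.3]
grip_width: 0.0221
```

```bash
python3 go.py
python3 - <<'E'
from h import *
from bench import eyes
pickle.dump(eyes.get_image("wrist"),open("wD.pkl","wb"))
g=lambda n,u,v,w,h,s:crop(pickle.load(open(f"w{n}.pkl","rb"))["img"],u,v,w,h,s,1.3)
C=g("C",60,0,200,210,2);D=g("D",300,0,200,210,2)
A=g("A",310,0,100,60,4);B=g("B",80,25,100,60,4)
cv2.imwrite("pics/CD.png",np.vstack([np.hstack([C,D])[:360],np.hstack([A,B])]))
E
```

```text
t 5.85 pos [0.5404 0.0191 0.1735] yaw 75.9 pitch -0.01 F [ 0.66  0.19 -1.29] T [-0.04 -0.   -0.04] w 0.0221 q [-0.11  0.26 -0.11  1.21 -0.    1.7 ]
```

View pics/CD.png

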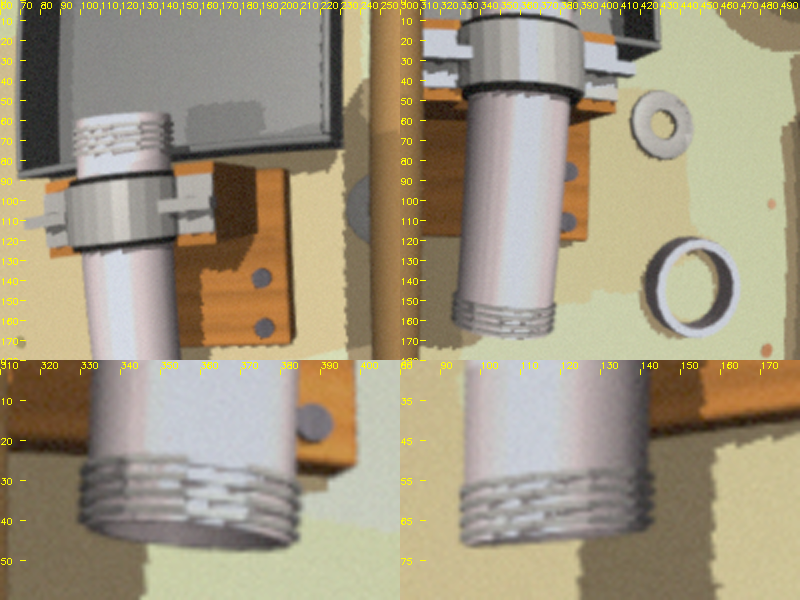

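C and D (2x) show the barrel tube, strap and mouth clearly. In C the tube edges run (101.5,125)–(107.5,180) and (147.5,125)–(150,180); in D (334.5,47.5)–(329,147.5) and (384,47.5)–(377.5,147.5). The rims in A and B are sharp enough to triangulate the mouth.

Run:
```python
from h import *
d={n:pickle.load(open(f"w{n}.pkl","rb")) for n in "ABCD"}
def pl(n,e1,e2):
    D=d[n]; nr=lambda a,b:(lambda k:k/np.linalg.norm(k))(np.cross(ray(D,*a,True)[1],ray(D,*b,True)[1]))
    k=nr(*e1)+nr(*e2); return D["cam_to_world"][:3,3],k/np.linalg.norm(k)
o1,k1=pl("C",((101.5,125),(107.5,180)),((147.5,125),(150,180)))
o2,k2=pl("D",((334.5,47.5),(329,147.5)),((384,47.5),(377.5,147.5)))
a=np.cross(k1,k2);a/=np.linalg.norm(a); a*=np.sign(a[1])
for y in(.038,.144):
    print("axis",np.linalg.solve(np.array([k1,k2,[0,1,0]]),[k1@o1,k2@o2,y]))
print("elev",np.degrees(np.arcsin(a[2])),"az",np.degrees(np.arctan2(a[1],a[0])))
# rim outermost side points (ends of the front ring)
r=lambda n,u,v:ray(d[n],u,v,True)
mA=((330,39.5),(383.5,44)); mB=((95.3,70),(142.8,66))
c=lambda m:np.mean(m,0)
print("mouth AB",tri(r("A",*c(mA)),r("B",*c(mB))), "ABD",tri(r("A",*c(mA)),r("B",*c(mB)),r("D",351.5,163.5)))
for n,pts in(("C",[(205,85),(206.5,172.5)]),("D",[(395,120)])): 
    for p in pts: print("board",n,plane(d[n],*p,.018,True))
# strap centre axial: C strap front/back edges mid, z ~.108
print("strap",plane(d["C"],60+121/2,208/2,.108,True),plane(d["D"],300+(522-400)/2,52/2,.108,True))
for n in "ABCD": print(n,d[n]["cam_to_world"][:3,3].round(3),(-d[n]["cam_to_world"][:3,2]).round(3))
```

```text
axis [0.60928922 0.038      0.07906933]
axis [0.63901883 0.144      0.08215713]
elev 1.60660443009651 az 74.33289432951351
mouth AB (array([0.60806303, 0.03814102, 0.07791854]), [np.float64(0.4), np.float64(0.4)]) ABD (array([0.60833075, 0.03761837, 0.07920805]), [np.float64(0.9), np.float64(0.3), np.float64(0.7)])
board C [0.69874644 0.14206433 0.018     ]
board C [0.67555147 0.05519147 0.018     ]
board D [0.67489334 0.05698735 0.018     ]
strap [0.64857258 0.14050314 0.108     ] [0.63297266 0.1431054  0.108     ]
A [0.538 0.006 0.333] [-0.082 -0.317 -0.945]
B [ 0.731 -0.029  0.34 ] [-0.082 -0.317 -0.945]
C [0.764 0.109 0.342] [-0.079 -0.319 -0.945]
D [0.56  0.102 0.343] [-0.079 -0.318 -0.945]
```

```bash
cat > ins.py <<'E'
# depth(mm) yaw pitch mouth-offset right(tool y) up (mm): nose at mouth axis + depth
import sys; from go import *
M=np.array([.6085,.038,.0795])
def tcp(s,yaw,pitch,oy=0,oz=0):
    m=rot(yaw,pitch).as_matrix(); return M+m[:,0]*(s/1e3-.204)+m[:,1]*oy/1e3-m[:,2]*(oz/1e3-.0185)*1.
def tcp(s,yaw,pitch,oy=0,oz=0):
    m=rot(yaw,pitch).as_matrix(); up=-m[:,2]; return M+m[:,0]*(s/1e3-.204)+m[:,1]*oy/1e3+up*(oz/1e3-.0185)
if __name__=="__main__":
    a=list(map(float,sys.argv[1:])); s=manip.sense(); m=R.from_rotvec(s["tool_rot"]).as_matrix(); x=m[:,0]
    f=m.T@s["force"]; t=m.T@s["torque"]; p=s["eef_pos"]; tip=p+x*.204-m[:,2]*.0185
    print("t",round(s["time"],2),"p",p.round(4),"yaw",round(np.degrees(np.arctan2(x[1],x[0])),2),"pitch",round(np.degrees(np.arcsin(x[2])),2),"Ftool",f.round(1),"Ttool",t.round(2),"tip depth",round(1e3*(tip-M)@rot(74.3,2.5).as_matrix()[:,0],1),"w",round(s["grip_width"],4))
    if a: print(delta(tcp(*a),rot(a[1],a[2]),s).tolist())
E
sed -i '5,6d' ins.py; python3 ins.py -30 74.3 2.5
```

```text
t 5.9 p [0.5413 0.0193 0.1733] yaw 75.92 pitch -0.0 Ftool [-0.1  0.7  1.1] Ttool [-0.05  0.    0.02] tip depth 172.5 w 0.0222
[-0.992, 0.2691, 0.6131, 0.0006, 0.0218, 0.0142]
```

>>> {"op": "carry_out", "data": {"steps": [[-0.12,0,0,0,0,0,255],[-0.3,0,0,0,0,0,255],[-0.48,0,0,0,0,0,255],[-0.66,0.0,0,0,0,0,255],[-0.84,0,0,0,0,0,255],[-0.96,0,0,0,0,0,255],[-1.0,0,0,0,0,0,255],[-1.0,0,0,0,0,0,255]]}}

```text
time: 6.57
eef_pos: [0.4929, -0.1762, 0.1724]
tool_rot: [2.479, 1.93, -0.0]
force: [-0.1, 0.1, -1.3]
grip_width: 0.0222
```

```bash
python3 ins.py -30 74.3 2.5
```

```text
t 6.57 p [ 0.4929 -0.1762  0.1724] yaw 75.8 pitch -0.02 Ftool [ 0.  -0.1  1.3] Ttool [-0.02 -0.05  0.01] tip depth -28.7 w 0.0222
[0.0158, 0.2666, 0.6082, -0.0001, 0.022, 0.0131]
```

>>> {"op": "carry_out", "data": {"steps": [[0,0.1,0.1,0,0.008,0.005,255],[0.016,0.2,0.25,0,0.015,0.01,255],[0.016,0.267,0.42,0,0.022,0.013,255],[0.016,0.267,0.55,0,0.022,0.013,255],[0.016,0.267,0.608,0,0.022,0.013,255],[0.016,0.267,0.608,0,0.022,0.013,255],[0.016,0.267,0.608,0,0.022,0.013,255]]}}

```text
time: 7.15
eef_pos: [0.5453, -0.1819, 0.0503]
tool_rot: [-2.475, -1.887, -0.053]
force: [-0.2, 0.3, -1.2]
grip_width: 0.0217
```

```bash
python3 ins.py 0 74.3 2.5
python3 - <<'E'
from h import *
from bench import eyes
S=eyes.get_image("scene");T=eyes.get_image("side");W=eyes.get_image("wrist")
pickle.dump((S,T,W),open("p.pkl","wb"))
a=np.hstack([crop(S["img"],260,205,133,100,3),crop(T["img"],205,160,133,100,3)])
b=crop(W["img"],180,0,266,100,3)
cv2.imwrite("pics/pre.png",np.vstack([a,b]))
E
```

```text
t 7.15 p [ 0.5453 -0.1819  0.0503] yaw 74.63 pitch 2.56 Ftool [ 0.2 -0.3  1.2] Ttool [-0.01 -0.07 -0.03] tip depth -25.9 w 0.0217
[0.1293, 0.0076, -0.0031, -0.0014, -0.0005, 0.0029]
```

View pics/pre.png

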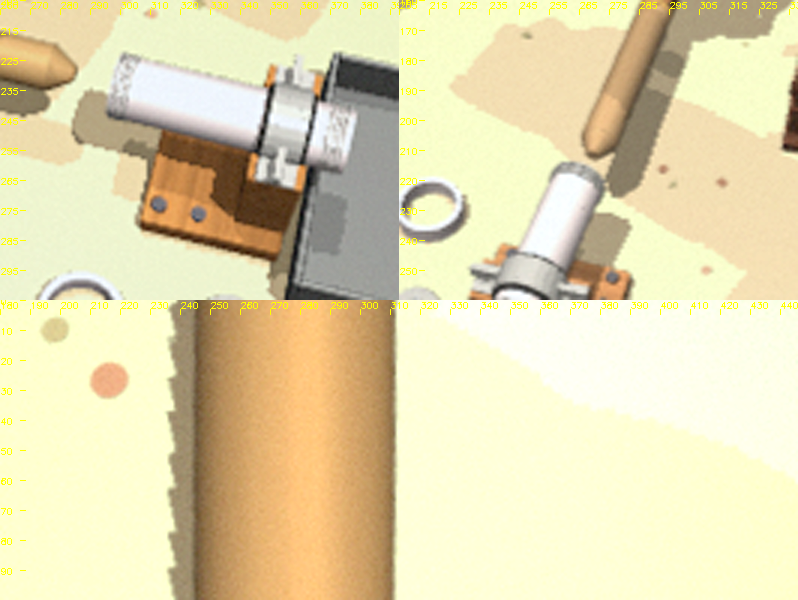

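The nose stands about 25 mm short of the mouth and looks in line in both views. I'll enter now.

>>> {"op": "carry_out", "data": {"steps": [[0.03,0.007,-0.003,0,0,0.003,255],[0.06,0.007,-0.003,0,0,0.003,255],[0.09,0.007,-0.003,0,0,0.003,255],[0.12,0.007,-0.003,0,0,0.003,255],[0.14,0.007,-0.003,0,0,0.003,255],[0.16,0.007,-0.003,0,0,0.003,255],[0.18,0.007,-0.003,0,0,0.003,255],[0.18,0.007,-0.003,0,0,0.003,255],[0.18,0.007,-0.003,0,0,0.003,255]]}}

```text
time: 8.05
eef_pos: [0.5562, -0.1488, 0.0532]
tool_rot: [-2.483, -1.879, -0.054]
force: [-0.1, -0.8, -1.3]
grip_width: 0.0221
```

```bash
python3 ins.py 20 74.3 2.5
```

```text
t 8.05 p [ 0.5562 -0.1488  0.0532] yaw 74.23 pitch 2.51 Ftool [-0.9  0.1  1.2] Ttool [-0.04 -0.14  0.02] tip depth 9.1 w 0.0221
[0.0547, -0.0008, 0.0037, -0.0004, -0.0001, -0.0006]
```

>>> {"op": "carry_out", "data": {"steps": [[0.014,0,0,0,0,0,255],[0.028,0,0,0,0,0,255],[0.042,0,0,0,0,0,255],[0.055,0,0,0,0,0,255],[0.055,0,0,0,0,0,255],[0.055,0,0,0,0,0,255]]}}

```text
time: 8.55
eef_pos: [0.5592, -0.1383, 0.0538]
tool_rot: [-2.483, -1.879, -0.054]
force: [-0.4, -0.9, -1.1]
grip_width: 0.022
```

```bash
python3 ins.py 20 74.3 2.5
```

```text
t 8.55 p [ 0.5592 -0.1383  0.0538] yaw 74.23 pitch 2.51 Ftool [-1.  -0.2  1. ] Ttool [ 0.01 -0.15  0.04] tip depth 20.0 w 0.022
[0.0001, -0.0011, 0.0039, -0.0004, -0.0001, -0.0007]
```

>>> {"op": "carry_out", "data": {"steps": [[0.015,0,0,0,0,0,255],[0.03,0,0,0,0,0,255],[0.045,0,0,0,0,0,255],[0.06,0,0,0,0,0,255],[0.075,0,0,0,0,0,255],[0.075,0,0,0,0,0,255],[0.075,0,0,0,0,0,255]]}}

```text
time: 9.13
eef_pos: [0.5633, -0.1238, 0.0544]
tool_rot: [-2.483, -1.879, -0.054]
force: [-0.4, -0.1, -2.0]
grip_width: 0.0216
```

```bash
python3 ins.py 35 74.3 2.5
```

```text
t 9.13 p [ 0.5633 -0.1238  0.0544] yaw 74.24 pitch 2.51 Ftool [-0.3 -0.4  2. ] Ttool [-0.03 -0.14 -0.01] tip depth 35.1 w 0.0216
[-0.0004, -0.0011, 0.0039, -0.0004, -0.0001, -0.0006]
```

>>> {"op": "carry_out", "data": {"steps": [[0.015,0,0,0,0,0,255],[0.03,0,0,0,0,0,255],[0.045,0,0,0,0,0,255],[0.06,0,0,0,0,0,255],[0.075,0,0,0,0,0,255],[0.09,0,0,0,0,0,255],[0.09,0,0,0,0,0,255],[0.09,0,0,0,0,0,255]]}}

```text
time: 9.8
eef_pos: [0.5682, -0.1065, 0.0552]
tool_rot: [-2.483, -1.879, -0.054]
force: [-0.6, 0.4, -1.3]
grip_width: 0.0219
```

```bash
python3 ins.py 53 74.3 2.5
```

```text
t 9.8 p [ 0.5682 -0.1065  0.0552] yaw 74.23 pitch 2.51 Ftool [ 0.2 -0.7  1.3] Ttool [ 0.   -0.11 -0.01] tip depth 53.1 w 0.0219
[-0.0003, -0.0014, 0.0039, -0.0004, -0.0001, -0.0006]
```

Still free at 53 mm. I'll go on to about 75.

>>> {"op": "carry_out", "data": {"steps": [[0.015,0,0,0,0,0,255],[0.03,0,0,0,0,0,255],[0.045,0,0,0,0,0,255],[0.06,0,0,0,0,0,255],[0.075,0,0,0,0,0,255],[0.09,0,0,0,0,0,255],[0.105,0,0,0,0,0,255],[0.105,0,0,0,0,0,255],[0.105,0,0,0,0,0,255]]}}

```text
time: 10.55
eef_pos: [0.5739, -0.0863, 0.0561]
tool_rot: [-2.483, -1.879, -0.054]
force: [-0.2, 0.5, -1.9]
grip_width: 0.0221
```

```bash
python3 ins.py 74 74.3 2.5
```

```text
t 10.55 p [ 0.5739 -0.0863  0.0561] yaw 74.23 pitch 2.51 Ftool [ 0.4 -0.3  1.9] Ttool [-0.02 -0.12 -0.01] tip depth 74.0 w 0.0221
[-0.0002, -0.0015, 0.0038, -0.0004, -0.0001, -0.0006]
```

>>> {"op": "carry_out", "data": {"steps": [[0.012,0,0,0,0,0,255],[0.024,0,0,0,0,0,255],[0.036,0,0,0,0,0,255],[0.048,0,0,0,0,0,255],[0.06,0,0,0,0,0,255],[0.072,0,0,0,0,0,255],[0.084,0,0,0,0,0,255],[0.084,0,0,0,0,0,255],[0.084,0,0,0,0,0,255]]}}

```text
time: 11.3
eef_pos: [0.5784, -0.0702, 0.0569]
tool_rot: [-2.483, -1.879, -0.054]
force: [-0.0, -0.5, -1.0]
grip_width: 0.0222
```

```bash
python3 ins.py 90 74.3 2.5
```

```text
t 11.3 p [ 0.5784 -0.0702  0.0569] yaw 74.22 pitch 2.52 Ftool [-0.5  0.1  1. ] Ttool [-0.01 -0.13 -0.04] tip depth 90.8 w 0.0222
[-0.0041, -0.0017, 0.004, -0.0004, -0.0002, -0.0007]
```

>>> {"op": "carry_out", "data": {"steps": [[0.01,0,0,0,0,0,255],[0.02,0,0,0,0,0,255],[0.03,0,0,0,0,0,255],[0.04,0,0,0,0,0,255],[0.05,0,0,0,0,0,255],[0.06,0,0,0,0,0,255],[0.07,0,0,0,0,0,255],[0.07,0,0,0,0,0,255]]}}

```text
time: 11.97
eef_pos: [0.5808, -0.0616, 0.0573]
tool_rot: [-2.491, -1.878, -0.042]
force: [-5.3, -15.3, 0.1]
grip_width: 0.0222
```

```bash
python3 ins.py 104 74.3 2.5
```

```text
t 11.97 p [ 0.5808 -0.0616  0.0573] yaw 74.03 pitch 1.98 Ftool [-16.2  -0.9  -0.7] Ttool [ 0.19 -3.29 -0.19] tip depth 99.9 w 0.0222
[0.0214, -0.0014, 0.0041, -0.0006, 0.0045, -0.0023]
```

Plug contact: 16 N axial. The arm yields about 0.5° nose-down, so I'll correct the pitch while pushing on.

>>> {"op": "carry_out", "data": {"steps": [[0.01,0,0,0,0.002,0,255],[0.02,0,0,0,0.004,0,255],[0.03,0,0,0,0.0045,-0.001,255],[0.04,0,0,0,0.0045,-0.001,255],[0.05,0,0,0,0.0045,-0.001,255],[0.06,0,0,0,0.0045,-0.001,255],[0.06,0,0,0,0.0045,-0.001,255]]}}

```text
time: 12.55
eef_pos: [0.5842, -0.0501, 0.0578]
tool_rot: [-2.485, -1.877, -0.053]
force: [-4.9, -14.3, -0.4]
grip_width: 0.0222
```

```bash
python3 ins.py 112 74.3 2.5
```

```text
t 12.55 p [ 0.5842 -0.0501  0.0578] yaw 74.13 pitch 2.5 Ftool [-15.1  -0.9  -0.3] Ttool [ 0.13 -3.28 -0.12] tip depth 111.7 w 0.0222
[0.0013, -0.0022, 0.0041, -0.0005, -0.0, -0.0015]
```

>>> {"op": "carry_out", "data": {"steps": [[0.01,0,0,0,0,0,255],[0.02,0,-0.001,0,0,-0.001,255],[0.03,0,-0.002,0,0,-0.001,255],[0.04,0,-0.002,0,0,-0.001,255],[0.05,0,-0.002,0,0,-0.001,255],[0.06,0,-0.002,0,0,-0.001,255],[0.07,0,-0.002,0,0,-0.001,255],[0.08,0,-0.002,0,0,-0.001,255]]}}

```text
time: 13.22
eef_pos: [0.5892, -0.0327, 0.0592]
tool_rot: [-2.48, -1.879, -0.06]
force: [-0.6, -0.6, -1.3]
grip_width: 0.0219
```

```bash
python3 ins.py 128 74.3 2.5
```

```text
t 13.22 p [ 0.5892 -0.0327  0.0592] yaw 74.29 pitch 2.79 Ftool [-0.8 -0.5  1.3] Ttool [-0.02 -0.32 -0.  ] tip depth 129.8 w 0.0219
[-0.0093, -0.0027, 0.0071, -0.0004, -0.0025, -0.0001]
```

>>> {"op": "carry_out", "data": {"steps": [[0.01,0,0,0,-0.002,0,255],[0.025,0,0,0,-0.003,0,255],[0.04,0,0,0,-0.003,0,255],[0.055,0,0,0,-0.003,0,255],[0.065,0,0,0,-0.003,0,255],[0.065,0,0,0,-0.003,0,255],[0.065,0,0,0,-0.003,0,255],[0.065,0,0,0,-0.003,0,255]]}}

```text
time: 13.88
eef_pos: [0.5932, -0.0174, 0.0599]
tool_rot: [-2.478, -1.883, -0.058]
force: [0.1, 0.1, -1.8]
grip_width: 0.0222
```

```bash
python3 ins.py 100 74.3 2.5
python3 - <<'E'
from h import *
from bench import eyes
S=eyes.get_image("scene");T=eyes.get_image("side")
pickle.dump((S,T),open("q.pkl","wb"))
cv2.imwrite("pics/out.png",np.hstack([crop(S["img"],340,215,130,120,3),crop(T["img"],170,235,130,120,3)]))
E
```

```text
t 13.88 p [ 0.5932 -0.0174  0.0599] yaw 74.45 pitch 2.69 Ftool [0.  0.1 1.8] Ttool [-0.05 -0.09  0.03] tip depth 145.7 w 0.0222
[-0.2287, -0.0021, 0.0065, -0.0004, -0.0016, 0.0013]
```

View pics/out.png

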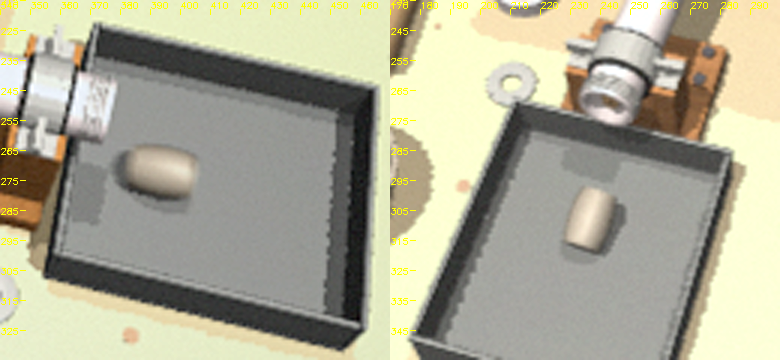

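The plug lies in the tray and the nose shows at the barrel's far end. I'll withdraw straight back.

>>> {"op": "carry_out", "data": {"steps": [[-0.03,0,0.002,0,-0.001,0.001,255],[-0.08,0,0.004,0,-0.001,0.001,255],[-0.14,0,0.004,0,-0.001,0.001,255],[-0.21,0,0.004,0,-0.001,0.001,255],[-0.28,0,0.004,0,-0.001,0.001,255],[-0.35,0,0.004,0,-0.001,0.001,255],[-0.42,0,0.004,0,-0.001,0.001,255],[-0.49,0,0.004,0,-0.001,0.001,255],[-0.56,0,0.004,0,-0.001,0.001,255],[-0.62,0,0.004,0,-0.001,0.001,255],[-0.62,0,0.004,0,-0.001,0.001,255]]}}

```text
time: 14.9
eef_pos: [0.5594, -0.1395, 0.0532]
tool_rot: [-2.484, -1.878, -0.054]
force: [-0.1, 0.1, -1.2]
grip_width: 0.0221
```

```bash
python3 ins.py -40 74.3 2.5
```

```text
t 14.9 p [ 0.5594 -0.1395  0.0532] yaw 74.16 pitch 2.53 Ftool [-0.  -0.1  1.2] Ttool [ 0.03 -0.12  0.01] tip depth 18.9 w 0.0221
[-0.2944, -0.0032, 0.0011, -0.0003, -0.0002, -0.0012]
```

>>> {"op": "carry_out", "data": {"steps": [[-0.07,0,0,0,0,0,255],[-0.16,0,0,0,0,0,255],[-0.25,0,0,0,0,0,255],[-0.34,0,0,0,0,0,255],[-0.36,0,-0.1,0,-0.005,0,255],[-0.36,0,-0.25,0,-0.01,0,255],[-0.36,0,-0.4,0,-0.02,0,255],[-0.36,0,-0.55,0,-0.022,0,255],[-0.36,0,-0.55,0,-0.022,0,255],[-0.36,0,-0.55,0,-0.022,0,255]]}}

```text
time: 15.73
eef_pos: [0.5408, -0.2117, 0.1622]
tool_rot: [2.5, 1.897, 0.004]
force: [0.7, 0.1, -2.2]
grip_width: 0.0218
```

```bash
python3 go.py .3716 -.2291 .13 79.03 -.08
```

```text
t 15.7333 pos [ 0.5408 -0.2117  0.1622] yaw 74.36 pitch -0.01 F [ 0.7   0.09 -2.2 ] T [-0.04 -0.    0.  ] w 0.0218 q [-0.51  0.34 -0.02  1.21  0.    1.33]
[-0.3119, -0.792, 0.158, 0.002, -0.0005, -0.0407]
```

>>> {"op": "carry_out", "data": {"steps": [[-0.04,-0.1,0.01,0.002,-0.0005,-0.01,255],[-0.1,-0.25,0.03,0.002,-0.0005,-0.02,255],[-0.16,-0.41,0.06,0.002,-0.0005,-0.03,255],[-0.22,-0.57,0.1,0.002,-0.0005,-0.041,255],[-0.28,-0.71,0.13,0.002,-0.0005,-0.041,255],[-0.312,-0.792,0.158,0.002,-0.0005,-0.041,255],[-0.312,-0.792,0.158,0.002,-0.0005,-0.041,255],[-0.312,-0.792,0.158,0.002,-0.0005,-0.041,255]]}}

```text
time: 16.4
eef_pos: [0.3686, -0.2274, 0.1272]
tool_rot: [-2.42, -1.993, 0.005]
force: [0.8, -0.1, -1.1]
grip_width: 0.022
```

```bash
python3 go.py .3716 -.2291 .0425 79.03 -.08
```

```text
t 16.4 pos [ 0.3686 -0.2274  0.1272] yaw 78.94 pitch 0.09 F [ 0.84 -0.13 -1.14] T [-0.05 -0.01  0.02] w 0.022 q [-0.74  0.09 -0.43  1.06 -0.    1.03]
[-0.006, 0.0193, 0.4235, -0.0032, -0.0015, -0.0007]
```

>>> {"op": "carry_out", "data": {"steps": [[-0.003,0.017,0.08,0,-0.001,0,255],[-0.003,0.017,0.18,0,-0.001,0,255],[-0.003,0.017,0.27,0,-0.001,0,255],[-0.003,0.017,0.34,0,-0.001,0,255],[-0.003,0.017,0.38,0,-0.001,0,255],[-0.003,0.017,0.4,0,-0.001,0,255],[-0.003,0.017,0.415,0,-0.001,0,255],[-0.003,0.017,0.424,0,-0.001,0,255],[-0.003,0.017,0.424,0,-0.001,0,255]]}}

```text
time: 17.15
eef_pos: [0.3732, -0.2293, 0.0439]
tool_rot: [-2.422, -1.998, 0.007]
force: [-0.3, 0.9, -1.1]
grip_width: 0.0221
```

```bash
python3 go.py .3716 -.2291 .0415 79.03 -.08
```

```text
t 17.15 pos [ 0.3732 -0.2293  0.0439] yaw 79.05 pitch -0.11 F [-0.33  0.87 -1.08] T [0.17 0.07 0.04] w 0.0221 q [-0.73  0.17 -0.56  0.84 -0.    1.03]
[-0.0003, -0.0081, 0.0121, -0.0021, 0.0003, 0.0001]
```

>>> {"op": "carry_out", "data": {"steps": [[0,-0.008,0.006,0,0,0,255],[0,-0.008,0.011,0,0,0,255],[0,-0.008,0.011,0,0,0,255],[0,-0.008,0.011,0,0,0,0],[0,-0.008,0.011,0,0,0,0],[0,-0.008,0.011,0,0,0,0],[0,-0.008,0.011,0,0,0,0],[0,-0.008,0.011,0,0,0,0],[0,-0.008,0.011,0,0,0,0],[0,-0.008,0.011,0,0,0,0]]}}

```text
time: 17.98
eef_pos: [0.3712, -0.2289, 0.0414]
tool_rot: [-2.422, -1.997, 0.007]
force: [-0.1, 0.5, 0.4]
grip_width: 0.0854
```

>>> {"op": "carry_out", "data": {"steps": [[0,0,-0.05,0,0,0,0],[0,0,-0.15,0,0,0,0],[0,0,-0.3,0,0,0,0],[0,0,-0.45,0,0,0,0],[0,0,-0.6,0,0,0,0],[-0.1,0,-0.7,0,0,0,0],[-0.25,0,-0.7,0,0,0,0],[-0.4,0,-0.7,0,0,0,0],[-0.5,0,-0.7,0,0,0,0],[-0.5,0,-0.7,0,0,0,0]]}}

```text
time: 18.82
eef_pos: [0.3526, -0.3307, 0.1817]
tool_rot: [-2.427, -1.995, 0.009]
force: [0.3, 0.1, 0.4]
grip_width: 0.0856
```

```bash
python3 go.py
python3 - <<'E'
from h import *
from bench import eyes
S=eyes.get_image("scene");T=eyes.get_image("side")
a=crop(S["img"],140,110,266,200,3)
b=crop(T["img"],310,120,100,100,3); a[300:,:300]=b
cv2.imwrite("pics/end.png",a)
E
```

```text
t 18.8167 pos [ 0.3526 -0.3307  0.1817] yaw 78.83 pitch -0.23 F [0.26 0.07 0.39] T [-0.04 -0.06 -0.03] w 0.0856 q [-0.92  0.15 -0.22  1.2  -0.01  0.85]
```

View pics/end.png

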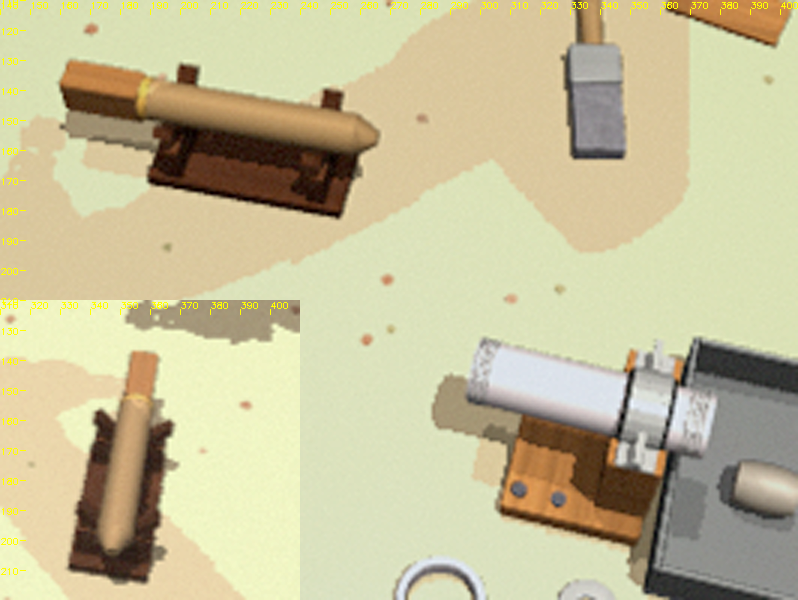

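The rammer lies in both notches as it did at the start, with the nose at (266,155). The plug is in the tray and the gripper is clear.

```bash
python3 -c "
from bench import manip
print(manip.hand_in())"
```

```text
the job is handed in; nothing more can be done
None
```

The plug is out of the barrel and in the scrap tray, and the rammer is back in its rest. I handed the job in at about 19 s; the hand-in reports no verdict.

- **Insertion:** the rammer went in along the measured bore axis, skewed about 4° sideways and pitched up about 2.5°. The side load read about 1 N on the way in and at most about 2 N during the push. These are wrist readings taken between moves; the contact force on the barrel itself cannot be read.
- **Push:** the plug stuck at about 95 mm and moved under about 16 N. The nose went on to about 145 mm inside the near mouth.
- **Last checks:** the final pictures show the plug in the tray and the rammer in both notches within about a pixel of where it started. The cap, die and tray looked unmoved, though I did not measure them again, and the gripper is open and clear.
- **Disagreement:** the first estimate of the bore's upward tilt from the fixed cameras was 4.7°, above the stated 3.7° limit, while the closer wrist views gave 1.6°. I used 2.5°, and the rammer went in freely.

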